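# Fetch the coffee leveller from behind the things in the caddy

### The arm

A 6-joint arm with a two-finger parallel gripper is mounted at the origin on a cart in front of the work surface, level with it; the furniture and walls round the work are solid. World frame = base frame: x ahead of the robot, y to its left, z up, the work surface at z = 0. Lengths are in m, angles in rad, forces in N, time in s.
With the tool pointing down it reaches from about 0.25 to 0.725 m from the base axis. Payload 4 kg.
Tool frame: the origin (TCP) lies midway between the tips of the shut fingers; the grasp point (between the pads) lies 19 mm behind it; z points along the fingers, y is the line along which they close (so a half turn about z gives the same grasp; the last joint's range is limited). The gripper opens to 85 mm and grips with 20 to 120 N. Pads are 22 mm wide; open, the fingers measure 114 mm over their backs; the gripper's body (76 mm by 85 mm) begins 54 mm behind the grasp point. The pads swing forward as they close: fully open they stand 13 mm farther back than shut.
Start: joints at [-1.102, 0.241, 0.005, 1.335, 0, 1.571], TCP at [0.226, -0.446, 0.231] pointing down, gripper open.
Joint ranges: [-2.72, 2.72], [-1.05, 1.87], [-1.09, 1.28], [-1.99, 2.15], [-1.42, 1.44], [-3.14, 3.14]. Speed limits (rad/s): [2.79, 2.79, 3.14, 3.14, 3.14, 3.14].

### API

Orientations are given as a unit quaternion [x, y, z, w].
In Python, from workcell import status, camera, get_calibration, ticket gives the robot as it stands.
- The arm moves only by the shell command python3 -m creep 'ROWS' [OPENING]. ROWS is JSON, a list of rows, each a list of 6 numbers: the shift along the world's x, y, z in cm, then the turn, a rotation vector about the world's x, y, z in degrees. A call has 1 to 8 rows; each row shifts and turns the commanded pose from where the row before left it; what a row does not reach is not made up. A row lasts 1/10 s, in which the tool goes at most 50 mm and 8.59 degrees, less where a joint would pass 70% of its speed; a pose out of reach is approached as far as the arm can. A call is refused whole if a number of a shift passes 5 or a number of a turn 8.59, either way. A call with a gripper value outside its range is refused whole. OPENING is the opening, from -1 (shut) to 1 (fully open), so that 0 is half open, set as the call begins (- or left out, the last holds). The fingers move at their own pace and stop on an object; the grip force is fixed at half the most. Time passes only in rows, so rows that do not move let the fingers close. It gives the time, the measured TCP pose, the force, the opening and the grip force at its end, in the units of the state.
- status.get_obs(): the state, without advancing time (a new reading comes with each control period).
- camera(name): name is "side" or "top" or "wrist"; returns the picture (384x512x3 uint8, red, green, blue); there is no depth.
- get_calibration(name): a dict with "fx", "fy", "cx", "cy" (pixels), "rvec" (rotation vector, rad) and "tvec" (3), from world to camera coordinates, as OpenCV has them; the wrist camera has in their place "tool_from_camera" (4x4, takes a point from camera to tool coordinates, whose origin is the TCP and whose axes are the flange's). Camera axes: x right, y down, z forward; pixel columns grow to the right and rows downward; lengths in m; the calibration is good to about 2 mm. A picture is of the moment at which its call begins: read the wrist's pose just before it. get_calibration takes no time and is no camera call.
- ticket.job_done(): hands the job in; it is judged then, once.
The state is a dict: "clock": time; "joint_pos": joint angles; "joint_vel": joint speeds; "tau": joint torques, N m; "eef_pos": TCP position; "tool_rot": TCP orientation; "ft_force": force on the tool from outside, world axes, zero at the start; "ft_torque": the same for the moment, N m; "grip_width": finger opening in m; "grasp_force": force on a finger pad.
Only numpy, scipy, OpenCV 4.12 (cv2) and the standard library are available. Lean on these libraries where they do the work, as an engineer would, in place of code of your own. Each camera call takes 0.05 s, during which the arm holds its last target. There are 200 camera calls.

### The job

The steel coffee leveller stands at the back of the wooden caddy, behind the cocoa shaker, the tamper and the upside-down glass. Clear these three onto the flat steel tray so that all stand there together, and only then take the leveller out and set it in the middle of the round cork pad. With the leveller there, put the other three back into the caddy, each standing where it stood before; keep everything upright, let go of everything at the end, and do not move the sugar pot or the dosing cup.

Things in the scene. Friction and masses are not known exactly. Their poses are not given: they have to be found in the camera images.
- leveller_mid (a point): Coffee leveller: a plain low steel drum, 60 mm across, 34 mm high, 0.31 kg; grasp it across its diameter. It starts at the rear of the caddy, on the caddy's floor. Upright round thing; this point is its centre, half-way up, its z axis is the thing's own axis, pointing up. It is the thing to fetch.
- shaker_mid (a point): Cocoa shaker: slim jar with black cap and dark label, 40 mm across all the way up, 105 mm high, 0.11 kg. Starts in the caddy. Upright round thing; this point is its centre, half-way up, its z axis is the thing's own axis, pointing up. 
- tamper_mid (a point): Tamper: round steel base 58 mm across and 18 mm high, a thin neck, and a brown wooden handle up to 40 mm across from 28 mm to the top at 91 mm, 0.42 kg; grasp the handle. Starts in the caddy. Upright round thing; this point is its centre, half-way up, its z axis is the thing's own axis, pointing up. 
- glass_mid (a point): Thick clear drinking glass standing upside down (closed end up), 62 mm across, 83 mm high, 0.15 kg; grasp it across the outside at 50 to 65 mm above its foot. Starts in the caddy. Upright round thing; this point is its centre, half-way up, its z axis is the thing's own axis, pointing up. 
- caddy: Fixed wooden caddy, floor 180 (its x) by 260 mm (its y), floor top 10 mm above the worktop; rear (+x) rail 30 mm high, end rims (y) 18 mm high, front open. Origin under its centre, on the worktop. Close on the upper half of the tall things along the caddy's x: the fingers then clear the neighbours and pass over the leveller. Once they are gone, close on the leveller along the caddy's y.
- steel_tray: Fixed flat steel tray, 160 mm (its x) by 240 mm (its y), 4 mm thick with no rim: the side area for clearing. Left or right of the caddy. Origin under the centre, on the worktop; its top is 4 mm above.
- cork_pad: Fixed round cork pad, 110 mm across, 5 mm thick, on the other side of the caddy. Origin under the centre, on the worktop; its top is 5 mm above. Where the leveller must go.
- sugar_pot: Chrome sugar pot with a lid knob, 66 mm across, 67 mm high, loose, a bystander behind and left. Origin at the centre of its underside. To be left where it stands.
- dosing_cup: Open steel dosing cup, 59 mm across, 52 mm high, loose, a bystander in front of the caddy. Origin at the centre of its underside. To be left where it stands.
Things that resemble listed ones, but are neither listed nor needed, are in the scene too. Leave any orange or purple look-alike of the part that bears tamper_mid alone.

How it is judged:
On the way, in this order (a step that is already met when the one before it is completed fails the run):
1. the shaker, the tamper and the glass all stand on the steel tray at the same time, let go, with the leveller still in its place in the caddy (x of shaker_mid in the frame of steel_tray between -0.08 and 0.08 m and y of shaker_mid in the frame of steel_tray between -0.12 and 0.12 m and z of shaker_mid in the frame of steel_tray between 0.0485 and 0.0645 m and linear speed of each of shaker, tamper, glass below 0.03 m/s and contact force between the fingers and shaker below 0.3 N and angle between each of shaker_mid, tamper_mid, glass_mid's own z axis and vertical below 0.15 rad and x of tamper_mid in the frame of steel_tray between -0.08 and 0.08 m and y of tamper_mid in the frame of steel_tray between -0.12 and 0.12 m and z of tamper_mid in the frame of steel_tray between 0.0415 and 0.0575 m and contact force between the fingers and tamper below 0.3 N and x of glass_mid in the frame of steel_tray between -0.08 and 0.08 m and y of glass_mid in the frame of steel_tray between -0.12 and 0.12 m and z of glass_mid in the frame of steel_tray between 0.0375 and 0.0535 m and contact force between the fingers and glass below 0.3 N and distance of leveller_mid from where it was at the start of the episode below 0.02 m), for 0.2 s.
2. the leveller stands in the middle of the cork pad, let go, while the other three still stand on the steel tray (horizontal distance between leveller_mid and cork_pad below 0.015 m and z of leveller_mid in the frame of cork_pad between 0.014 and 0.03 m and linear speed of each of leveller, shaker, tamper, glass below 0.03 m/s and contact force between the fingers and leveller below 0.3 N and angle between each of leveller_mid, shaker_mid, tamper_mid, glass_mid's own z axis and vertical below 0.15 rad and x of shaker_mid in the frame of steel_tray between -0.08 and 0.08 m and y of shaker_mid in the frame of steel_tray between -0.12 and 0.12 m and z of shaker_mid in the frame of steel_tray between 0.0485 and 0.0645 m and contact force between the fingers and shaker below 0.3 N and x of tamper_mid in the frame of steel_tray between -0.08 and 0.08 m and y of tamper_mid in the frame of steel_tray between -0.12 and 0.12 m and z of tamper_mid in the frame of steel_tray between 0.0415 and 0.0575 m and contact force between the fingers and tamper below 0.3 N and x of glass_mid in the frame of steel_tray between -0.08 and 0.08 m and y of glass_mid in the frame of steel_tray between -0.12 and 0.12 m and z of glass_mid in the frame of steel_tray between 0.0375 and 0.0535 m and contact force between the fingers and glass below 0.3 N), for 0.2 s.
At the end, for the whole second after the job is handed in: The leveller stands upright on the cork pad, its centre within 15 mm of the pad's; the shaker, the tamper and the glass stand upright in the caddy, each within 15 mm of where it stood at the start; all are at rest and let go (horizontal distance between leveller_mid and cork_pad below 0.015 m and z of leveller_mid in the frame of cork_pad between 0.014 and 0.03 m and linear speed of each of leveller, shaker, tamper, glass below 0.03 m/s and contact force between the fingers and leveller below 0.3 N and angle between each of leveller_mid, shaker_mid, tamper_mid, glass_mid's own z axis and vertical below 0.15 rad and distance of each of shaker_mid, tamper_mid, glass_mid from where it was at the start of the episode below 0.015 m and contact force between the fingers and shaker below 0.3 N and contact force between the fingers and tamper below 0.3 N and contact force between the fingers and glass below 0.3 N); the robot touches nothing.
It fails at once if one of the four things is tipped over (more than about 35 degrees) (angle between any of leveller_mid, shaker_mid, tamper_mid, glass_mid's own z axis and vertical above 0.6 rad).
It fails at once if the sugar pot or the dosing cup is moved by more than 20 mm (distance of any of sugar_pot, dosing_cup from where it was at the start of the episode above 0.02 m).
It also fails if it takes over 136 s, if anything falls off the work surface, if the arm or the gripper's body presses on something with over 40 N, if the wrist force passes 120 N, or if a joint passes its speed limit or range.

## Working session

There is one attempt and no reset: what is moved stays moved. The work goes in short steps, Python scripts to look and compute and a shell command to move; the robot and the scene stay as the last step left them, time stands still between calls to the robot, and variables do not carry over. Pictures are saved under pics/ and viewed, at most 14 in all, crops included, and the job is handed in when it is done.

```bash
mkdir -p pics; ls
python3 - <<'E'
from workcell import status,camera,get_calibration
import cv2
for n in("top","side"):
    cv2.imwrite(f"pics/{n}0.png",camera(n)[:,:,::-1]); print(n,get_calibration(n))
print(get_calibration("wrist"));print(status.get_obs())
E
```

```text
pics
top {'fx': 399.14128010373395, 'fy': 399.14128010373395, 'cx': 249.52105933971538, 'cy': 195.89967414524648, 'rvec': array([ 2.128972  , -2.16618563,  0.13722212]), 'tvec': array([0.07521245, 0.54727529, 1.22906506])}
side {'fx': 402.2912872494015, 'fy': 402.2912872494015, 'cx': 256.0161381132431, 'cy': 196.02069625805802, 'rvec': array([ 0.56345527, -2.52975323,  1.41854535]), 'tvec': array([0.54414215, 0.17237777, 0.8775655 ])}
{'fx': 290.6322563428199, 'fy': 290.6322563428199, 'cx': 252.75436330996217, 'cy': 189.151125539659, 'tool_from_camera': array([[ 5.10882790e-04, -9.49408849e-01, -3.14042317e-01,
         7.99533692e-02],
       [ 9.99999835e-01,  4.03079575e-04,  4.08210561e-04,
         5.89767123e-05],
       [-2.60974675e-04, -3.14042474e-01,  9.49408898e-01,
        -1.43474614e-01],
       [ 0.00000000e+00,  0.00000000e+00,  0.00000000e+00,
         1.00000000e+00]])}
{'clock': 0.1, 'joint_pos': array([-1.10201000e+00,  2.41342653e-01,  3.84041101e-03,  1.33519494e+00,
       -1.46954384e-05,  1.57079712e+00]), 'joint_vel': array([-1.19947573e-03, -2.42040283e-03,  1.89174763e-03, -1.97300361e-03,
        7.81541047e-05,  6.90510592e-04]), 'tau': array([ 5.66274830e-04, -3.73138905e+01,  2.53009647e+01,  1.08696232e-02,
        2.73173526e-05, -8.71923504e-06]), 'eef_pos': array([ 0.22563916, -0.44554964,  0.2304924 ]), 'tool_rot': array([ 9.72655111e-01,  2.32252301e-01, -2.27887044e-04, -9.22733745e-04]), 'ft_force': array([ 0.83566752,  1.10921161, -0.29790981]), 'ft_torque': array([0.02725676, 0.02892312, 0.04552328]), 'grasp_force': 0.0, 'grip_width': 0.08518549806390069}
```

View pics/top0.png

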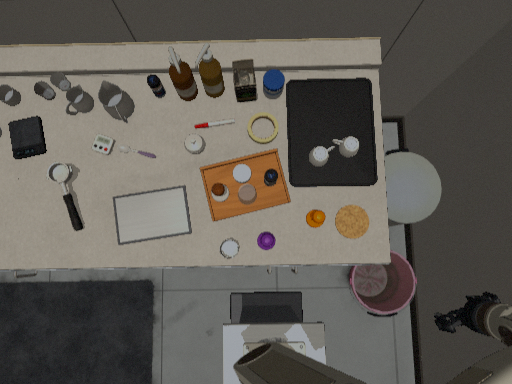

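View pics/side0.png

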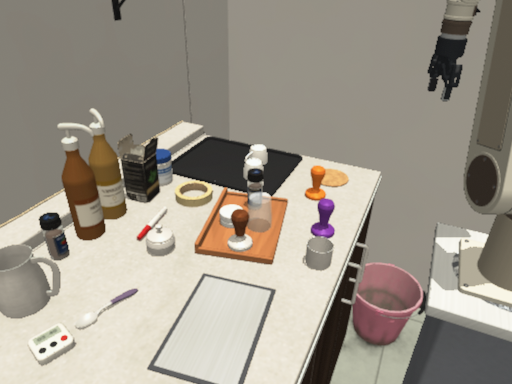

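Top view: the leveller is the pale disc at (242,173). The shaker has the black cap at (271,177), the tamper is brown at (218,190) and the glass is at (247,192). The tray is at (152,215), the cork at (352,221), the sugar pot at (194,143) and the dosing cup at (230,248).
Tamper look-alikes are the orange one at (316,218) and the purple one at (266,241). I choose the brown-handled one in the caddy at (218,190). I'll check it in a close crop.

```bash
cat > h.py <<'E'
import numpy as np,cv2
from scipy.spatial.transform import Rotation as R
from workcell import status,camera,get_calibration
def cam(n,obs=None):
    c=get_calibration(n);K=np.array([[c['fx'],0,c['cx']],[0,c['fy'],c['cy']],[0,0,1]])
    if n!='wrist':
        return K,R.from_rotvec(c['rvec']).as_matrix(),np.array(c['tvec'])
    o=obs or status.get_obs();T=np.eye(4);T[:3,:3]=R.from_quat(o['tool_rot']).as_matrix();T[:3,3]=o['eef_pos']
    M=np.linalg.inv(T@c['tool_from_camera']);return K,M[:3,:3],M[:3,3]
def px2w(C,uv,z):
    K,Rm,t=C;d=Rm.T@np.linalg.inv(K)@np.array([uv[0],uv[1],1.]);o=-Rm.T@t
    return o+d*(z-o[2])/d[2]
def w2px(C,p):
    K,Rm,t=C;q=K@(Rm@np.asarray(p,float)+t);return q[:2]/q[2]
def circle(C,x,y,z,r):
    return np.array([w2px(C,[x+r*np.cos(a),y+r*np.sin(a),z]) for a in np.linspace(0,6.283,40)])
E
python3 - <<'E'
from h import *
im=cv2.imread('pics/top0.png');C=cam('top')
hsv=cv2.cvtColor(im,cv2.COLOR_BGR2HSV)
def sh(m,name,z):
    n,l,s,c=cv2.connectedComponentsWithStats(m.astype(np.uint8)); i=1+s[1:,4].argmax()
    cs=cv2.findContours((l==i).astype(np.uint8),0,2)[0][0]; r=cv2.minAreaRect(cs)
    print(name,s[i],np.round(r[0],1)); print(np.round([px2w(C,p,z)[:2] for p in cv2.boxPoints(r)],4).tolist(),np.round(px2w(C,r[0],z),4))
m=np.zeros(im.shape[:2],bool);m[140:225,195:295]=1
sh(m&(hsv[...,1]>120)&(hsv[...,0]<20),'caddy',.015)
m[:]=0;m[200:245,330:375]=1; sh(m&(hsv[...,1]>60)&(hsv[...,0]<30),'cork',.005)
m[:]=0;m[180:248,108:195]=1; sh(m&(hsv[...,2]<140),'tray',.004)
for n,p,z in[('lev',(242,173),.044),('shk',(271,177),.115),('tam',(218,190),.101),('gls',(247,192),.093),('cup',(230,248),.052),('pot',(194,143),.067),('or',(316,218),.09),('pu',(266,241),.09)]:print(n,px2w(C,p,z).round(3))
crop=cv2.resize(im[140:260,190:330],None,fx=5,fy=5,interpolation=3);cv2.imwrite('pics/c1.png',crop[:600])
E
```

```text
caddy [ 200  149   90   72 3471] [244.6 184.5]
[[0.6482, 0.2289], [0.7084, -0.0262], [0.5311, -0.0646], [0.4729, 0.186]] [0.5892 0.0811 0.015 ]
cork [335 204  34  35 928] [351.5 221. ]
[[0.5215, -0.2105], [0.5196, -0.3171], [0.4101, -0.3109], [0.4119, -0.2055]] [ 0.4655 -0.261   0.005 ]
tray [112 184  80  62 820] [151.3 214.8]
[[0.5613, 0.5226], [0.5966, 0.2771], [0.4336, 0.2505], [0.3993, 0.4919]] [0.497  0.3855 0.004 ]
lev [0.622 0.088 0.044]
shk [ 0.594 -0.     0.115]
tam [0.56  0.16  0.101]
gls [0.553 0.073 0.093]
cup [0.386 0.129 0.052]
pot [0.716 0.238 0.067]
or [ 0.471 -0.134  0.09 ]
pu [0.404 0.018 0.09 ]
```

View pics/c1.png

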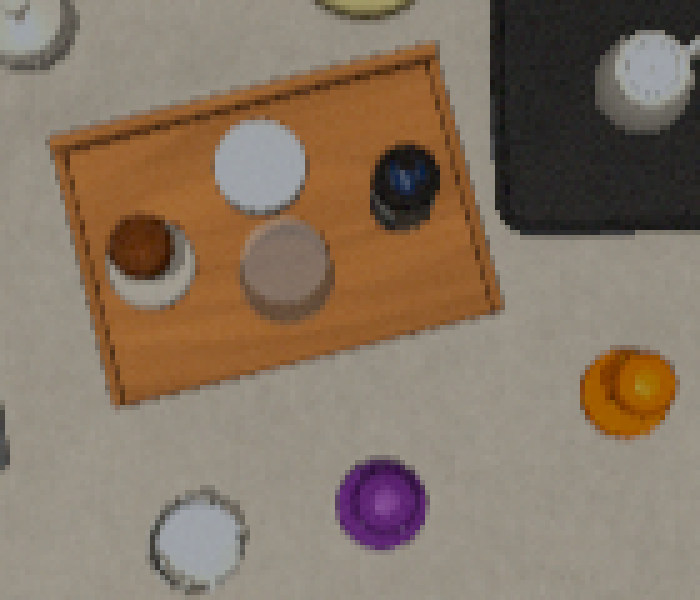

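The crop confirms the brown-handled tamper (crop 142,246), the leveller at (260,166), the shaker cap at (405,177) and the glass top at (286,258). Caddy yaw is about 13.3°. I'll go above the shaker now.

```bash
python3 -m creep '[[2.3,2.8,0,0,0,8.5],[2.3,2.8,0,0,0,8.5],[2.3,2.8,0,0,0,8.5],[2.3,2.8,0,0,0,8.5],[2.3,2.8,0,0,0,8.5],[2.3,2.8,0,0,0,8.5],[2.3,2.8,0,0,0,8.5],[2.3,2.8,0,0,0,8.5]]' 1
python3 -m creep '[[2.3,2.8,0,0,0,8.4],[2.3,2.8,0,0,0,0],[2.3,2.8,0,0,0,0],[2.3,2.8,0,0,0,0],[2.3,2.8,0,0,0,0],[2.3,2.8,0,0,0,0],[2.3,2.8,0,0,0,0],[2.3,2.8,0,0,0,0]]'
python3 -m creep '[[0,0,0,0,0,0],[0,0,0,0,0,0]]'
python3 - <<'E'
from h import *
o=status.get_obs();C=cam('wrist',o);im=camera('wrist')[:,:,::-1].copy()
print(o['eef_pos'],R.from_quat(o['tool_rot']).as_matrix()[:2,1])
np.save('pics/wC.npy',np.hstack([C[1],C[2][:,None]]))
T=cam('top')
for n,p,z,r,h in[('lev',(242,173.2),.044,.03,.034),('shk',(271,175.4),.115,.02,.105),('tam',(218.4,189.2),.101,.015,.091),('gls',(247,191.6),.093,.029,.083)]:
    w=px2w(T,p,z);print(n,w.round(4))
    cv2.polylines(im,[circle(C,w[0],w[1],z,r).round().astype(np.int32)],True,(0,255,0),1)
cv2.imwrite('pics/w1.png',im)
E
```

```text
clock: 0.9
eef_pos: [0.4104, -0.2206, 0.2309]
tool_rot: [0.674, 0.739, -0.0, -0.0]
ft_force: [1.9, -0.3, -0.3]
grip_width: 0.0851
grasp_force: 0.0
clock: 1.7
eef_pos: [0.5944, 0.0032, 0.2307]
tool_rot: [0.621, 0.784, -0.0, -0.0]
ft_force: [0.3, -0.7, -0.6]
grip_width: 0.0856
grasp_force: 0.0
clock: 1.9
eef_pos: [0.5936, 0.0026, 0.2302]
tool_rot: [0.62, 0.785, -0.001, -0.001]
ft_force: [0.3, 0.2, -0.9]
grip_width: 0.0856
grasp_force: 0.0
[0.59359719 0.00255981 0.23019484] [0.9729678  0.23092971]
lev [0.6209 0.0884 0.044 ]
shk [ 5.988e-01 -2.000e-04  1.150e-01]
tam [0.5619 0.159  0.101 ]
gls [0.5542 0.0728 0.093 ]
```

View pics/w1.png

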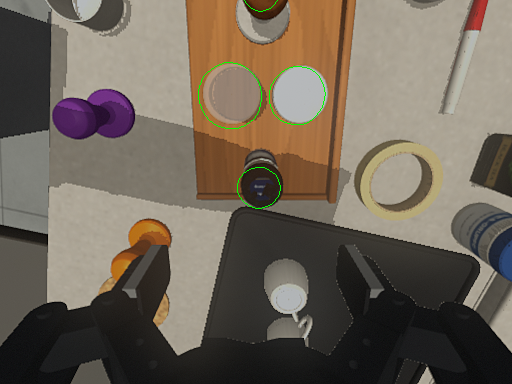

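Projected circles agree with the wrist view to within 2 mm (shaker cap at (262,186), glass at (234,95), leveller at (299,95)). Descend on the shaker.

```bash
python3 -m creep '[[0.6,-0.3,0,0,0,0],[0,0,-3,0,0,0],[0,0,-3,0,0,0],[0,0,-3,0,0,0],[0,0,-3,0,0,0],[0,0,-2,0,0,0],[0,0,-1.9,0,0,0],[0,0,0,0,0,0]]'
python3 -m creep '[[0,0,0,0,0,0],[0,0,0,0,0,0],[0,0,0,0,0,0],[0,0,0,0,0,0],[0,0,0,0,0,0],[0,0,0,0,0,0]]' -0.5
python3 -m creep '[[0,0,0,0,0,0],[0,0,0,0,0,0],[0,0,0,0,0,0]]'
```

```text
clock: 2.75
eef_pos: [0.5973, -0.0025, 0.0696]
tool_rot: [0.622, 0.783, -0.002, -0.002]
ft_force: [-0.7, -0.1, -0.6]
grip_width: 0.0855
grasp_force: 0.0
clock: 3.35
eef_pos: [0.6012, -0.0011, 0.074]
tool_rot: [0.621, 0.784, 0.001, 0.001]
ft_force: [-0.4, -0.0, 5.3]
grip_width: 0.0393
grasp_force: 59.6
clock: 3.65
eef_pos: [0.6012, -0.0011, 0.074]
tool_rot: [0.621, 0.784, 0.001, 0.001]
ft_force: [0.1, -0.4, 6.3]
grip_width: 0.0394
grasp_force: 59.6
```

```bash
python3 -m creep '[[0,0,1,0,0,0],[0,0,2,0,0,0],[0,0,2,0,0,0],[0,0,3,0,0,0],[0,0,3,0,0,0],[0,0,2,0,0,0],[0,0,1,0,0,0],[0,0,0,0,0,0]]'
python3 - <<'E'
from h import *
print(status.get_obs()['eef_pos'])
cv2.imwrite('pics/s1.png',camera('side')[100:384,100:400,::-1])
E
```

```text
clock: 4.45
eef_pos: [0.6005, -0.0009, 0.2138]
tool_rot: [0.621, 0.784, 0.001, 0.001]
ft_force: [-1.1, 0.9, -1.1]
grip_width: 0.0397
grasp_force: 60.3
[ 0.60053175 -0.00094342  0.21378112]
```

View pics/s1.png

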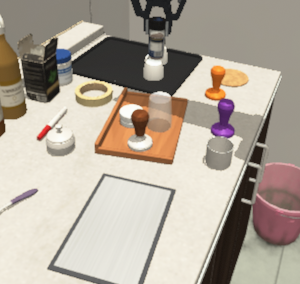

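The shaker hangs upright in the gripper at crop (155,45), clear of everything. I'll carry it to the far end of the tray.

```bash
python3 -m creep '[[-1,2,0,0,0,0],[-1,3,0,0,0,0],[-1,4,0,0,0,0],[-1,5,0,0,0,0],[-1,5,0,0,0,0],[-1,5,0,0,0,0],[-1,5,0,0,0,0],[-1,5,0,0,0,0]]'
python3 -m creep '[[-1,5,0,0,0,0],[-1,4,0,0,0,0],[-1,2.7,0,0,0,0],[-0.5,1,0,0,0,0],[0,0,0,0,0,0],[0,0,0,0,0,0],[0,0,0,0,0,0]]'
python3 -m creep '[[0,0,-2,0,0,0],[0,0,-3,0,0,0],[0,0,-3,0,0,0],[0,0,-3,0,0,0],[0,0,-1.5,0,0,0],[0,0,-1,0,0,0],[0,0,-0.8,0,0,0],[0,0,0,0,0,0]]'
python3 -m creep '[[0,0,0,0,0,0],[0,0,0,0,0,0]]'
```

```text
clock: 5.3
eef_pos: [0.5192, 0.3353, 0.21]
tool_rot: [0.621, 0.784, -0.002, -0.001]
ft_force: [0.1, 0.4, -1.9]
grip_width: 0.0397
grasp_force: 60.4
clock: 6.0
eef_pos: [0.4868, 0.4584, 0.212]
tool_rot: [0.622, 0.783, -0.001, 0.0]
ft_force: [0.5, -0.5, -0.7]
grip_width: 0.0396
grasp_force: 60.4
clock: 6.8
eef_pos: [0.4865, 0.4594, 0.0691]
tool_rot: [0.621, 0.784, -0.0, 0.0]
ft_force: [0.6, -0.3, -1.6]
grip_width: 0.0394
grasp_force: 60.8
clock: 7.0
eef_pos: [0.4867, 0.4606, 0.0707]
tool_rot: [0.621, 0.784, 0.001, 0.0]
ft_force: [0.4, 0.6, -1.5]
grip_width: 0.0395
grasp_force: 60.8
```

```bash
python3 -m creep '[[0,0,-0.2,0,0,0],[0,0,-0.1,0,0,0],[0,0,0,0,0,0],[0,0,0,0,0,0]]'
python3 -m creep '[[0,0,0,0,0,0],[0,0,0,0,0,0],[0,0,0,0,0,0],[0,0,0,0,0,0],[0,0,0,0,0,0]]' 1
python3 -m creep '[[0,0,2,0,0,0],[0,0,3,0,0,0],[0,0,3,0,0,0],[0,0,3,0,0,0],[0,0,3,0,0,0],[1,-5,0,0,0,0],[1,-5,0,0,0,0],[1,-5,0,0,0,0]]'
python3 -m creep '[[1,-5,0,0,0,0],[1,-5,0,0,0,0],[1,-3,0,0,0,0],[1,-2,0,0,0,0],[0,0,0,0,0,0],[0,0,0,0,0,0]]'
python3 - <<'E'
from h import *
o=status.get_obs();C=cam('wrist',o);im=camera('wrist')[:,:,::-1].copy();t=camera('top')[:,:,::-1].copy()
print(o['eef_pos'])
for x,y,z,r in[(.5619,.159,.101,.015),(.5619,.159,.028,.029),(.5542,.0728,.093,.031),(.6209,.0884,.044,.03)]:
    cv2.polylines(im,[circle(C,x,y,z,r).round().astype(np.int32)],True,(0,255,0),1)
t=cv2.resize(t[130:260,100:300],(400,260));im=np.vstack([im[:300],cv2.copyMakeBorder(t,0,0,0,112,0)])
cv2.imwrite('pics/w2.png',im)
E
```

```text
clock: 7.4
eef_pos: [0.4866, 0.4608, 0.068]
tool_rot: [0.621, 0.784, 0.001, 0.0]
ft_force: [-0.9, 0.1, 5.8]
grip_width: 0.0395
grasp_force: 61.0
clock: 7.9
eef_pos: [0.486, 0.46, 0.066]
tool_rot: [0.621, 0.784, -0.0, -0.0]
ft_force: [-0.3, -0.3, 0.6]
grip_width: 0.0852
grasp_force: 0.0
clock: 8.7
eef_pos: [0.5155, 0.3119, 0.2065]
tool_rot: [0.62, 0.785, 0.0, 0.0]
ft_force: [0.7, -0.7, -0.7]
grip_width: 0.0854
grasp_force: 0.0
clock: 9.3
eef_pos: [0.5552, 0.1646, 0.2062]
tool_rot: [0.621, 0.784, 0.0, -0.0]
ft_force: [-0.5, 0.1, -0.5]
grip_width: 0.0852
grasp_force: 0.0
[0.55515484 0.16464358 0.20624402]
```

View pics/w2.png

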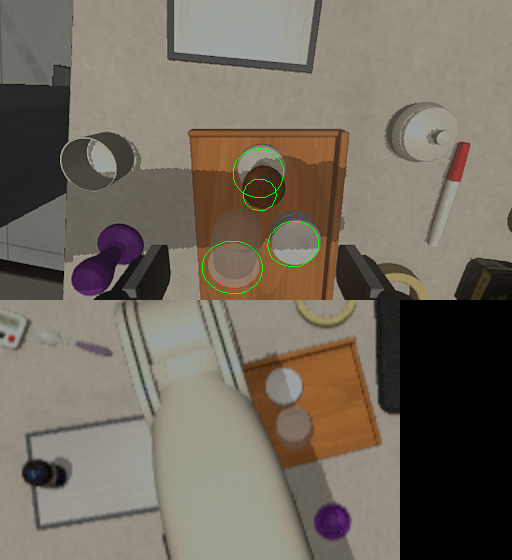

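Composite: the shaker stands on the tray (37,473). The tamper base at (260,172) and handle at (264,188) match the projection within about 2 mm, so I'll grasp it.

```bash
python3 -m creep '[[0.8,-0.5,0,0,0,0],[0,0,-3,0,0,0],[0,0,-3,0,0,0],[0,0,-3,0,0,0],[0,0,-3,0,0,0],[0,0,-2,0,0,0],[0,0,-1,0,0,0],[0,0,0,0,0,0]]'
python3 -m creep '[[0,0,0,0,0,0],[0,0,0,0,0,0],[0,0,0,0,0,0],[0,0,0,0,0,0],[0,0,0,0,0,0],[0,0,0,0,0,0],[0,0,0,0,0,0],[0,0,0,0,0,0]]' -0.6
python3 -m creep '[[0,0,1,0,0,0],[0,0,2,0,0,0],[0,0,2,0,0,0],[0,0,3,0,0,0],[0,0,3,0,0,0],[0,0,2,0,0,0],[0,0,0,0,0,0],[0,0,0,0,0,0]]'
python3 - <<'E'
from h import *
print(status.get_obs()['eef_pos'])
cv2.imwrite('pics/s2.png',camera('side')[100:384,100:400,::-1])
E
```

```text
clock: 10.2
eef_pos: [0.5621, 0.1602, 0.0547]
tool_rot: [0.62, 0.784, -0.001, -0.001]
ft_force: [0.3, -0.3, -0.0]
grip_width: 0.0855
grasp_force: 0.0
clock: 11.0
eef_pos: [0.5645, 0.1603, 0.0581]
tool_rot: [0.621, 0.784, 0.001, 0.001]
ft_force: [0.3, 1.1, 6.4]
grip_width: 0.0376
grasp_force: 59.5
clock: 11.8
eef_pos: [0.5625, 0.1598, 0.1856]
tool_rot: [0.621, 0.784, -0.001, -0.0]
ft_force: [-0.7, 0.5, -3.9]
grip_width: 0.0375
grasp_force: 60.7
[0.56253107 0.15976812 0.18556093]
```

View pics/s2.png

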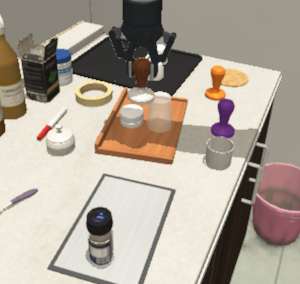

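The tamper is held upright at crop (142,75), and the shaker stands on the tray at (98,240). Place the tamper mid-tray.

```bash
python3 -m creep '[[-1,2,0,0,0,0],[-1,4,0,0,0,0],[-1,4,0,0,0,0],[-1,4,0,0,0,0],[-1,4,0,0,0,0],[-1,3,0,0,0,0],[-0.5,1.7,0,0,0,0],[0,0,0,0,0,0]]'
python3 -m creep '[[0,0,-2,0,0,0],[0,0,-3,0,0,0],[0,0,-3,0,0,0],[0,0,-2.5,0,0,0],[0,0,-1.5,0,0,0],[0,0,-1,0,0,0],[0,0,0,0,0,0],[0,0,0,0,0,0]]'
```

```text
clock: 12.65
eef_pos: [0.4963, 0.3886, 0.184]
tool_rot: [0.619, 0.785, -0.002, -0.001]
ft_force: [0.5, -0.5, -3.3]
grip_width: 0.038
grasp_force: 60.8
clock: 13.45
eef_pos: [0.4987, 0.3865, 0.0567]
tool_rot: [0.621, 0.784, 0.0, 0.0]
ft_force: [0.1, 0.1, -2.1]
grip_width: 0.0381
grasp_force: 60.8
```

```bash
python3 -m creep '[[0,0,-0.3,0,0,0],[0,0,-0.15,0,0,0],[0,0,0,0,0,0],[0,0,0,0,0,0]]'
python3 -m creep '[[0,0,0,0,0,0],[0,0,0,0,0,0],[0,0,0,0,0,0],[0,0,0,0,0,0],[0,0,0,0,0,0]]' 1
python3 -m creep '[[0,0,2,0,0,0],[0,0,3,0,0,0],[0,0,3,0,0,0],[0,0,3,0,0,0],[0,0,3,0,0,0],[1,-4,0,0,0,0],[1,-5,0,0,0,0],[1,-5,0,0,0,0]]'
python3 -m creep '[[1,-5,0,0,0,0],[1,-5,0,0,0,0],[0.6,-4,0,0,0,0],[0,-3.3,0,0,0,0],[0,0,0,0,0,0],[0,0,0,0,0,0],[0,0,0,0,0,0]]'
python3 - <<'E'
from h import *
o=status.get_obs();C=cam('wrist',o);im=camera('wrist')[:,:,::-1].copy();t=camera('top')[:,:,::-1].copy()
print(o['eef_pos'])
for x,y,z,r in[(.5542,.0728,.093,.031),(.5542,.0728,.01,.031),(.6209,.0884,.044,.03)]:
    cv2.polylines(im,[circle(C,x,y,z,r).round().astype(np.int32)],True,(0,255,0),1)
t=cv2.resize(t[130:260,100:300],(400,260));im=np.vstack([im[:300],cv2.copyMakeBorder(t,0,0,0,112,0)])
cv2.imwrite('pics/w3.png',im)
E
```

```text
clock: 13.85
eef_pos: [0.4983, 0.3872, 0.0522]
tool_rot: [0.621, 0.784, 0.0, 0.0]
ft_force: [0.3, 0.2, -2.8]
grip_width: 0.0378
grasp_force: 60.8
clock: 14.35
eef_pos: [0.4982, 0.3871, 0.052]
tool_rot: [0.621, 0.784, 0.0, 0.0]
ft_force: [0.3, 0.1, -0.3]
grip_width: 0.0854
grasp_force: 0.0
clock: 15.15
eef_pos: [0.5279, 0.2481, 0.1922]
tool_rot: [0.62, 0.785, 0.0, 0.0]
ft_force: [2.0, 0.2, 0.4]
grip_width: 0.0855
grasp_force: 0.0
clock: 15.85
eef_pos: [0.5534, 0.0787, 0.1919]
tool_rot: [0.62, 0.784, 0.0, -0.0]
ft_force: [0.4, 0.1, 0.6]
grip_width: 0.0856
grasp_force: 0.0
[0.5533529  0.07865195 0.19189976]
```

View pics/w3.png

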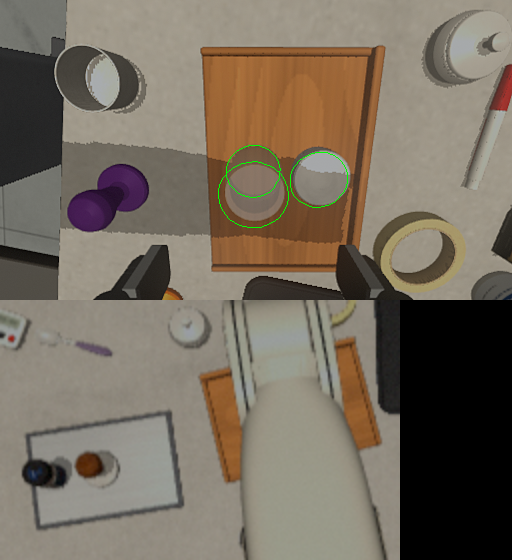

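Shaker and tamper stand on the tray (37,473), (90,465). The glass outline at (254,193) matches within about 2 mm. Grasp the glass.

```bash
python3 -m creep '[[0.2,-0.4,0,0,0,0],[0,0,-3,0,0,0],[0,0,-3,0,0,0],[0,0,-3,0,0,0],[0,0,-2,0,0,0],[0,0,-1.5,0,0,0],[0,0,-1.2,0,0,0],[0,0,0,0,0,0]]'
python3 -m creep '[[0,0,0,0,0,0],[0,0,0,0,0,0],[0,0,0,0,0,0],[0,0,0,0,0,0],[0,0,0,0,0,0],[0,0,0,0,0,0]]' 0.1
python3 -m creep '[[0,0,1,0,0,0],[0,0,2,0,0,0],[0,0,2,0,0,0],[0,0,3,0,0,0],[0,0,3,0,0,0],[0,0,2,0,0,0],[0,0,0,0,0,0],[0,0,0,0,0,0]]'
```

```text
clock: 16.75
eef_pos: [0.554, 0.0741, 0.053]
tool_rot: [0.62, 0.784, -0.001, -0.001]
ft_force: [0.1, 0.2, -1.1]
grip_width: 0.0854
grasp_force: 0.0
clock: 17.35
eef_pos: [0.5568, 0.0742, 0.0566]
tool_rot: [0.621, 0.784, 0.001, 0.001]
ft_force: [-1.6, 0.7, 5.7]
grip_width: 0.0532
grasp_force: 63.9
clock: 18.15
eef_pos: [0.5551, 0.0738, 0.1846]
tool_rot: [0.621, 0.784, -0.0, -0.0]
ft_force: [0.0, -0.2, -1.8]
grip_width: 0.0533
grasp_force: 63.5
```

```bash
python3 -m creep '[[0,2,0,0,0,0],[-1,4,0,0,0,0],[-1,4,0,0,0,0],[-1,4,0,0,0,0],[-1,4,0,0,0,0],[-0.7,3.5,0,0,0,0],[0,1.8,0,0,0,0],[0,0,0,0,0,0]]'
python3 -m creep '[[0,0,-2,0,0,0],[0,0,-3,0,0,0],[0,0,-3,0,0,0],[0,0,-2.5,0,0,0],[0,0,-1.5,0,0,0],[0,0,-1,0,0,0],[0,0,0,0,0,0],[0,0,0,0,0,0]]'
```

```text
clock: 18.95
eef_pos: [0.5071, 0.3087, 0.1826]
tool_rot: [0.619, 0.785, -0.001, -0.001]
ft_force: [0.4, -1.7, -2.1]
grip_width: 0.0536
grasp_force: 63.4
clock: 19.75
eef_pos: [0.5088, 0.3063, 0.055]
tool_rot: [0.621, 0.784, -0.0, 0.0]
ft_force: [-0.1, -0.5, -1.5]
grip_width: 0.0537
grasp_force: 63.4
```

```bash
python3 -m creep '[[0,0,-0.3,0,0,0],[0,0,-0.15,0,0,0],[0,0,0,0,0,0],[0,0,0,0,0,0]]'
python3 -m creep '[[0,0,0,0,0,0],[0,0,0,0,0,0],[0,0,0,0,0,0],[0,0,0,0,0,0],[0,0,0,0,0,0]]' 1
python3 -m creep '[[0,0,2,0,0,0],[0,0,3,0,0,0],[0,0,3,0,0,0],[0,0,3,0,0,0],[0,0,3,0,0,0],[1,-2,0,0,0,8.2],[1,-2,0,0,0,8.2],[1,-2,0,0,0,8.2]]'
python3 -m creep '[[1,-2,0,0,0,8.2],[1,-2,0,0,0,8.2],[1,-2,0,0,0,8.2],[1,-2,0,0,0,8.2],[1,-2,0,0,0,8.2],[1,-2,0,0,0,8.2],[1,-2,0,0,0,8.2],[1.2,-1.8,0,0,0,8]]'
python3 -m creep '[[0,0,0,0,0,0],[0,0,0,0,0,0],[0,0,0,0,0,0]]'
python3 - <<'E'
from h import *
o=status.get_obs();C=cam('wrist',o);im=camera('wrist')[:,:,::-1].copy();t=camera('top')[:,:,::-1].copy()
print(o['eef_pos'],o['joint_pos'])
for x,y,z,r in[(.6209,.0884,.044,.03)]:
    cv2.polylines(im,[circle(C,x,y,z,r).round().astype(np.int32)],True,(0,255,0),1)
t=cv2.resize(t[150:250,100:230],(390,300))
cv2.imwrite('pics/w4.png',np.vstack([im[:290],cv2.copyMakeBorder(t,0,0,0,122,0)]))
E
```

```text
clock: 20.15
eef_pos: [0.5085, 0.307, 0.0507]
tool_rot: [0.621, 0.784, 0.0, 0.0]
ft_force: [0.2, 0.3, -0.0]
grip_width: 0.0536
grasp_force: 63.4
clock: 20.65
eef_pos: [0.5084, 0.3069, 0.0504]
tool_rot: [0.621, 0.784, 0.0, 0.0]
ft_force: [-0.1, -0.1, -0.1]
grip_width: 0.0855
grasp_force: 0.0
clock: 21.45
eef_pos: [0.5386, 0.2465, 0.1908]
tool_rot: [0.436, 0.9, 0.0, 0.0]
ft_force: [-0.3, -0.1, 0.2]
grip_width: 0.0855
grasp_force: 0.0
clock: 22.25
eef_pos: [0.6205, 0.0878, 0.1903]
tool_rot: [-0.118, 0.993, -0.0, -0.0]
ft_force: [0.2, -0.5, -0.6]
grip_width: 0.0851
grasp_force: 0.0
clock: 22.55
eef_pos: [0.6199, 0.0895, 0.1902]
tool_rot: [-0.115, 0.993, 0.0, -0.0]
ft_force: [0.3, -0.4, -0.5]
grip_width: 0.0851
grasp_force: 0.0
[0.61988911 0.08946959 0.19021176] [ 1.43179858e-01  5.13530716e-01  2.99645258e-01  1.35741306e+00
  3.34038108e-04 -8.77872446e-02]
```

View pics/w4.png

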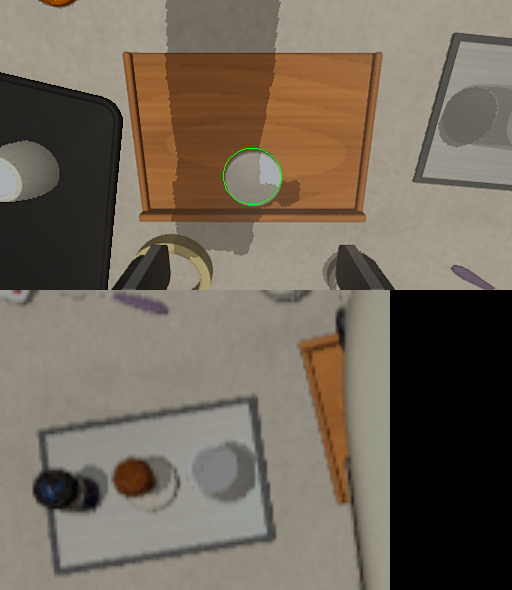

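Shaker (60,490), tamper (140,480) and glass (222,470) all stand on the tray. The leveller at (253,177) matches its circle and is unmoved. Descend on it.

```bash
python3 -m creep '[[0.1,-0.1,-3,0,0,0],[0,0,-4,0,0,0],[0,0,-4,0,0,0],[0,0,-3,0,0,0],[0,0,-2,0,0,0],[0,0,-1,0,0,0],[0,0,-0.5,0,0,0],[0,0,0,0,0,0]]'
python3 -m creep '[[0,0,0,0,0,0],[0,0,0,0,0,0],[0,0,0,0,0,0],[0,0,0,0,0,0],[0,0,0,0,0,0],[0,0,0,0,0,0]]' 0.1
python3 -m creep '[[0,0,1,0,0,0],[0,0,2,0,0,0],[0,0,2,0,0,0],[0,0,3,0,0,0],[0,0,3,0,0,0],[0,0,2,0,0,0],[0,0,0,0,0,0],[0,0,0,0,0,0]]'
```

```text
clock: 23.45
eef_pos: [0.6215, 0.0882, 0.0155]
tool_rot: [-0.116, 0.993, 0.0, 0.0]
ft_force: [-0.2, -0.8, -0.2]
grip_width: 0.0855
grasp_force: 0.0
clock: 24.05
eef_pos: [0.6228, 0.0885, 0.0175]
tool_rot: [-0.116, 0.993, 0.0, 0.002]
ft_force: [-0.9, 1.8, 5.8]
grip_width: 0.0583
grasp_force: 66.0
clock: 24.85
eef_pos: [0.6208, 0.0876, 0.1447]
tool_rot: [-0.115, 0.993, -0.0, -0.0]
ft_force: [-0.2, -0.5, -4.2]
grip_width: 0.0583
grasp_force: 65.2
```

```bash
python3 -m creep '[[-0.8,-1.7,0.5,0,0,0],[-1.6,-3.6,0.5,0,0,0],[-1.6,-3.6,0.5,0,0,0],[-1.6,-3.6,0.5,0,0,0],[-1.6,-3.6,0,0,0,0],[-1.6,-3.6,0,0,0,0],[-1.6,-3.6,0,0,0,0],[-1.6,-3.6,0,0,0,0]]'
python3 -m creep '[[-1.6,-3.6,0,0,0,0],[-1.2,-3,0,0,0,0],[-0.7,-1.4,0,0,0,0],[0,0,0,0,0,0],[0,0,0,0,0,0],[0,0,0,0,0,0]]'
python3 - <<'E'
from h import *
o=status.get_obs();C=cam('wrist',o);im=camera('wrist')[:,:,::-1].copy()
print(o['eef_pos'])
cv2.polylines(im,[circle(C,.4655,-.261,.005,.055).round().astype(np.int32)],True,(0,255,0),1)
cv2.imwrite('pics/w5.png',im)
E
```

```text
clock: 25.65
eef_pos: [0.4985, -0.1826, 0.1635]
tool_rot: [-0.115, 0.993, 0.001, -0.002]
ft_force: [0.1, -1.3, -4.5]
grip_width: 0.0582
grasp_force: 65.3
clock: 26.25
eef_pos: [0.4663, -0.26, 0.1648]
tool_rot: [-0.116, 0.993, 0.001, -0.0]
ft_force: [-0.0, -0.5, -3.6]
grip_width: 0.0584
grasp_force: 65.3
[ 0.46629197 -0.26004472  0.16477189]
```

View pics/w5.png

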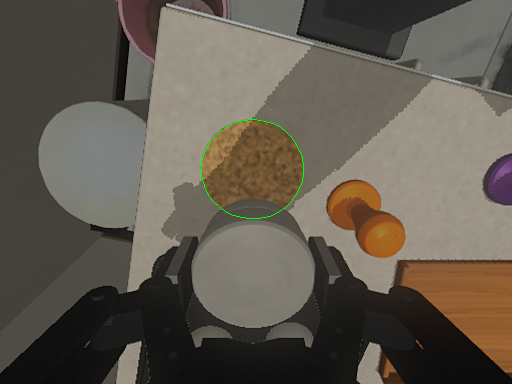

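The cork matches its projection at (252,169), and the leveller is level in the grip at (253,275). Lower it.

```bash
python3 -m creep '[[0,0,-2,0,0,0],[0,0,-3,0,0,0],[0,0,-3,0,0,0],[0,0,-3,0,0,0],[0,0,-2,0,0,0],[0,0,-1,0,0,0],[0,0,-0.7,0,0,0],[0,0,0,0,0,0]]'
python3 -m creep '[[0,0,0,0,0,0],[0,0,0,0,0,0]]'
```

```text
clock: 27.1
eef_pos: [0.4665, -0.2606, 0.0181]
tool_rot: [-0.116, 0.993, 0.0, -0.0]
ft_force: [0.0, 0.1, -4.3]
grip_width: 0.0579
grasp_force: 65.4
clock: 27.3
eef_pos: [0.4674, -0.2617, 0.0196]
tool_rot: [-0.115, 0.993, -0.001, 0.001]
ft_force: [-0.3, 0.6, -3.9]
grip_width: 0.0583
grasp_force: 65.4
```

```bash
python3 -m creep '[[-0.15,0,-0.4,0,0,0],[0,0,-0.3,0,0,0],[0,0,0,0,0,0],[0,0,0,0,0,0]]'
python3 -m creep '[[0,0,0,0,0,0],[0,0,0,0,0,0],[0,0,0,0,0,0],[0,0,0,0,0,0],[0,0,0,0,0,0]]' 1
python3 -m creep '[[0,0,2,0,0,0],[0,0,3,0,0,0],[0,0,4,0,0,0],[0,0,4,0,0,0],[0,0,4,0,0,0],[0,0,2,0,0,0],[0,0,0,0,0,0],[0,0,0,0,0,0]]'
python3 - <<'E'
from h import *
o=status.get_obs();C=cam('wrist',o);im=camera('wrist')[:,:,::-1].copy()
cv2.polylines(im,[circle(C,.4655,-.261,.005,.055).round().astype(np.int32)],True,(0,255,0),1)
cv2.polylines(im,[circle(C,.4655,-.261,.039,.03).round().astype(np.int32)],True,(0,0,255),1)
cv2.imwrite('pics/w6.png',im[80:384,100:412])
E
```

```text
clock: 27.7
eef_pos: [0.465, -0.2615, 0.0125]
tool_rot: [-0.115, 0.993, -0.0, 0.0]
ft_force: [-2.7, 0.6, 5.1]
grip_width: 0.0583
grasp_force: 66.1
clock: 28.2
eef_pos: [0.4648, -0.2611, 0.0112]
tool_rot: [-0.115, 0.993, 0.0, -0.0]
ft_force: [-0.1, -0.8, -1.0]
grip_width: 0.0857
grasp_force: 0.0
clock: 29.0
eef_pos: [0.4648, -0.2611, 0.201]
tool_rot: [-0.115, 0.993, -0.0, 0.0]
ft_force: [0.3, 0.1, 0.3]
grip_width: 0.0855
grasp_force: 0.0
```

View pics/w6.png

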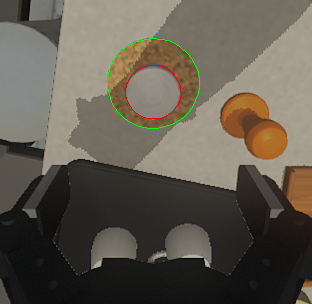

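The leveller sits centred on the pad (crop 153,92, inside the red circle). Go back to the glass on the tray, turning −90°.

```bash
python3 -m creep '[[0.3,2.8,0,0,0,-8.2],[0.3,4,0,0,0,-8.2],[0.3,4,0,0,0,-8.2],[0.3,4,0,0,0,-8.2],[0.3,4,0,0,0,-8.2],[0.3,4,0,0,0,-8.2],[0.3,4,0,0,0,-8.2],[0.3,4,0,0,0,-8.2]]'
python3 -m creep '[[0.3,4,0,0,0,-8.2],[0.3,4,0,0,0,-8.2],[0.3,4,0,0,0,-8],[0.3,4,0,0,0,0],[0.3,4,0,0,0,0],[0.3,4,0,0,0,0],[0.1,2,0,0,0,0],[0,0,0,0,0,0]]'
python3 -m creep '[[0,0,0,0,0,0],[0,0,0,0,0,0],[0,0,0,0,0,0]]'
```

```text
clock: 29.85
eef_pos: [0.4873, 0.044, 0.1991]
tool_rot: [0.437, 0.9, -0.001, -0.002]
ft_force: [0.7, -0.2, -0.2]
grip_width: 0.0853
grasp_force: 0.0
clock: 30.65
eef_pos: [0.5063, 0.3044, 0.1982]
tool_rot: [0.612, 0.791, -0.002, -0.001]
ft_force: [0.8, -0.6, 0.1]
grip_width: 0.0854
grasp_force: 0.0
clock: 30.95
eef_pos: [0.5076, 0.3007, 0.201]
tool_rot: [0.615, 0.789, -0.001, -0.0]
ft_force: [-0.2, 1.0, -0.3]
grip_width: 0.0856
grasp_force: 0.0
```

```bash
python3 -m creep '[[0.1,0.6,0,0,0,-0.9],[0,0,-3,0,0,0],[0,0,-4,0,0,0],[0,0,-3,0,0,0],[0,0,-2,0,0,0],[0,0,-1.5,0,0,0],[0,0,-1.4,0,0,0],[0,0,0,0,0,0]]'
python3 -m creep '[[0,0,0,0,0,0],[0,0,0,0,0,0],[0,0,0,0,0,0]]'
```

```text
clock: 31.75
eef_pos: [0.5074, 0.3069, 0.0503]
tool_rot: [0.621, 0.784, -0.002, -0.001]
ft_force: [-0.4, 0.3, 0.2]
grip_width: 0.0854
grasp_force: 0.0
clock: 32.05
eef_pos: [0.5095, 0.3084, 0.0536]
tool_rot: [0.62, 0.784, 0.001, 0.0]
ft_force: [0.3, 0.7, 0.7]
grip_width: 0.0853
grasp_force: 0.0
```

```bash
python3 -m creep '[[0,-0.1,-0.2,0,0,0],[0,0,0,0,0,0],[0,0,0,0,0,0],[0,0,0,0,0,0],[0,0,0,0,0,0],[0,0,0,0,0,0]]' 0.1
python3 -m creep '[[0,0,1,0,0,0],[0,0,2,0,0,0],[0,0,2,0,0,0],[0,0,3,0,0,0],[0,0,3,0,0,0],[0,0,2,0,0,0],[0,0,0,0,0,0],[0,0,0,0,0,0]]'
```

```text
clock: 32.65
eef_pos: [0.5092, 0.3074, 0.0511]
tool_rot: [0.62, 0.784, 0.001, 0.0]
ft_force: [-0.1, 0.6, 5.9]
grip_width: 0.0536
grasp_force: 63.8
clock: 33.45
eef_pos: [0.5084, 0.3069, 0.1797]
tool_rot: [0.62, 0.784, -0.0, -0.0]
ft_force: [0.0, 0.0, -1.7]
grip_width: 0.0537
grasp_force: 63.4
```

```bash
python3 -m creep '[[0,-2,0,0,0,0],[1,-4,0,0,0,0],[1,-4,0,0,0,0],[1,-4,0,0,0,0],[1,-4,0,0,0,0],[0.7,-3.5,0,0,0,0],[0,-1.8,0,0,0,0],[0,0,0,0,0,0]]'
python3 -m creep '[[0,0,-2,0,0,0],[0,0,-3,0,0,0],[0,0,-3,0,0,0],[0,0,-2,0,0,0],[0,0,-1,0,0,0],[0,0,-0.8,0,0,0],[0,0,0,0,0,0],[0,0,0,0,0,0]]'
python3 -m creep '[[0,0,0,0,0,0],[0,0,0,0,0,0]]'
```

```text
clock: 34.25
eef_pos: [0.5542, 0.0711, 0.1778]
tool_rot: [0.622, 0.783, -0.002, -0.002]
ft_force: [-0.4, 0.1, -1.4]
grip_width: 0.0536
grasp_force: 63.3
clock: 35.05
eef_pos: [0.5562, 0.0744, 0.063]
tool_rot: [0.62, 0.785, 0.0, 0.0]
ft_force: [-0.6, 0.0, -1.5]
grip_width: 0.0536
grasp_force: 63.3
clock: 35.25
eef_pos: [0.5565, 0.0742, 0.0634]
tool_rot: [0.62, 0.784, 0.001, 0.001]
ft_force: [0.2, 0.2, -1.5]
grip_width: 0.0537
grasp_force: 63.3
```

```bash
python3 -m creep '[[0,0,-0.4,0,0,0],[0,0,-0.2,0,0,0],[0,0,0,0,0,0],[0,0,0,0,0,0]]'
python3 -m creep '[[0,0,0,0,0,0],[0,0,0,0,0,0],[0,0,0,0,0,0],[0,0,0,0,0,0],[0,0,0,0,0,0]]' 1
python3 -m creep '[[0,0,2,0,0,0],[0,0,3,0,0,0],[0,0,3,0,0,0],[0,0,3,0,0,0],[0,0,3,0,0,0],[-1,4,0,0,0,0],[-1,5,0,0,0,0],[-1,5,0,0,0,0]]'
python3 -m creep '[[-1,5,0,0,0,0],[-1,5,0,0,0,0],[-0.8,4,0,0,0,0],[0,3.3,0,0,0,0],[0,0,0,0,0,0],[0,0,0,0,0,0],[0,0,0,0,0,0]]'
```

```text
clock: 35.65
eef_pos: [0.556, 0.074, 0.0572]
tool_rot: [0.62, 0.784, 0.0, 0.0]
ft_force: [-0.6, 0.3, 4.4]
grip_width: 0.0536
grasp_force: 64.1
clock: 36.15
eef_pos: [0.5556, 0.0741, 0.0561]
tool_rot: [0.62, 0.784, -0.0, -0.0]
ft_force: [-0.0, 0.1, -0.7]
grip_width: 0.0852
grasp_force: 0.0
clock: 36.95
eef_pos: [0.526, 0.213, 0.1968]
tool_rot: [0.621, 0.784, 0.001, 0.0]
ft_force: [-0.1, -0.1, 0.3]
grip_width: 0.0855
grasp_force: 0.0
clock: 37.65
eef_pos: [0.4985, 0.3821, 0.1961]
tool_rot: [0.62, 0.784, -0.001, 0.0]
ft_force: [0.4, 0.2, -0.6]
grip_width: 0.0854
grasp_force: 0.0
```

Tamper next: target (.498,.387), z .052.

```bash
python3 -m creep '[[0,0.4,0,0,0,0],[0,0,-3,0,0,0],[0,0,-4,0,0,0],[0,0,-3,0,0,0],[0,0,-2,0,0,0],[0,0,-1.4,0,0,0],[0,0,-1,0,0,0],[0,0,0,0,0,0]]'
python3 -m creep '[[0,0,0,0,0,0],[0,0,0,0,0,0]]'
python3 -m creep '[[0,0,0,0,0,0],[0,0,0,0,0,0],[0,0,0,0,0,0],[0,0,0,0,0,0],[0,0,0,0,0,0],[0,0,0,0,0,0],[0,0,0,0,0,0]]' -0.6
python3 -m creep '[[0,0,1,0,0,0],[0,0,2,0,0,0],[0,0,2,0,0,0],[0,0,3,0,0,0],[0,0,3,0,0,0],[0,0,2,0,0,0],[0,0,0,0,0,0],[0,0,0,0,0,0]]'
```

```text
clock: 38.45
eef_pos: [0.4982, 0.3864, 0.0513]
tool_rot: [0.62, 0.784, -0.001, -0.0]
ft_force: [-1.1, -0.0, -0.6]
grip_width: 0.0854
grasp_force: 0.0
clock: 38.65
eef_pos: [0.4994, 0.3878, 0.0538]
tool_rot: [0.62, 0.784, 0.001, 0.0]
ft_force: [-0.2, -0.0, 0.3]
grip_width: 0.0854
grasp_force: 0.0
clock: 39.35
eef_pos: [0.4989, 0.3875, 0.053]
tool_rot: [0.62, 0.784, 0.001, 0.0]
ft_force: [0.1, -0.3, 5.3]
grip_width: 0.0381
grasp_force: 59.7
clock: 40.15
eef_pos: [0.4979, 0.3868, 0.1812]
tool_rot: [0.62, 0.785, -0.001, -0.0]
ft_force: [0.9, -0.7, -4.5]
grip_width: 0.0373
grasp_force: 60.6
```

```bash
python3 -m creep '[[1,-2,0,0,0,0],[1,-4,0,0,0,0],[1,-4,0,0,0,0],[1,-4,0,0,0,0],[1,-4,0,0,0,0],[1,-3,0,0,0,0],[0.5,-1.6,0,0,0,0],[0,0,0,0,0,0]]'
python3 -m creep '[[0,0,-2,0,0,0],[0,0,-3,0,0,0],[0,0,-3,0,0,0],[0,0,-2,0,0,0],[0,0,-1,0,0,0],[0,0,-0.8,0,0,0],[0,0,0,0,0,0],[0,0,0,0,0,0]]'
python3 -m creep '[[0,0,0,0,0,0],[0,0,0,0,0,0]]'
```

```text
clock: 40.95
eef_pos: [0.5629, 0.1588, 0.1803]
tool_rot: [0.622, 0.783, -0.002, -0.001]
ft_force: [-0.0, 0.9, -3.5]
grip_width: 0.0373
grasp_force: 60.8
clock: 41.75
eef_pos: [0.5641, 0.1617, 0.0651]
tool_rot: [0.62, 0.785, 0.001, 0.0]
ft_force: [0.8, 0.4, -3.2]
grip_width: 0.0379
grasp_force: 60.8
clock: 41.95
eef_pos: [0.5643, 0.1614, 0.0655]
tool_rot: [0.62, 0.784, 0.001, 0.001]
ft_force: [0.8, 0.5, -3.3]
grip_width: 0.0372
grasp_force: 60.8
```

```bash
python3 -m creep '[[0,0,-0.4,0,0,0],[0,0,-0.25,0,0,0],[0,0,0,0,0,0],[0,0,0,0,0,0]]'
python3 -m creep '[[0,0,0,0,0,0],[0,0,0,0,0,0],[0,0,0,0,0,0],[0,0,0,0,0,0],[0,0,0,0,0,0]]' 1
python3 -m creep '[[0,0,2,0,0,0],[0,0,3,0,0,0],[0,0,3,0,0,0],[0,0,3,0,0,0],[0,0,3,0,0,0],[-1,4,0,0,0,0],[-1,5,0,0,0,0],[-1,5,0,0,0,0]]'
python3 -m creep '[[-1,5,0,0,0,0],[-1,5,0,0,0,0],[-1,4,0,0,0,0],[-1.8,2.3,0,0,0,0],[0,0,0,0,0,0],[0,0,0,0,0,0],[0,0,0,0,0,0]]'
```

```text
clock: 42.35
eef_pos: [0.5641, 0.1615, 0.0591]
tool_rot: [0.62, 0.784, 0.001, 0.001]
ft_force: [-0.5, 0.1, 5.3]
grip_width: 0.038
grasp_force: 61.6
clock: 42.85
eef_pos: [0.5634, 0.1611, 0.0576]
tool_rot: [0.62, 0.784, -0.0, -0.0]
ft_force: [1.0, -0.0, 1.0]
grip_width: 0.0855
grasp_force: 0.0
clock: 43.65
eef_pos: [0.5339, 0.3001, 0.1984]
tool_rot: [0.621, 0.784, 0.001, 0.0]
ft_force: [0.9, 0.5, 0.0]
grip_width: 0.0855
grasp_force: 0.0
clock: 44.35
eef_pos: [0.4867, 0.4594, 0.1977]
tool_rot: [0.621, 0.784, -0.0, 0.0]
ft_force: [-0.3, -1.0, 0.3]
grip_width: 0.0856
grasp_force: 0.0
```

```bash
python3 -m creep '[[0,0,-2,0,0,0],[0,0,-3,0,0,0],[0,0,-3,0,0,0],[0,0,-2,0,0,0],[0,0,-2,0,0,0],[0,0,-1,0,0,0],[0,0,0,0,0,0],[0,0,0,0,0,0]]'
python3 -m creep '[[0,0,0,0,0,0],[0,0,0,0,0,0],[0,0,0,0,0,0],[0,0,0,0,0,0],[0,0,0,0,0,0],[0,0,0,0,0,0],[0,0,0,0,0,0]]' -0.5
python3 -m creep '[[0,0,1,0,0,0],[0,0,2,0,0,0],[0,0,2,0,0,0],[0,0,3,0,0,0],[0,0,3,0,0,0],[0,0,2,0,0,0],[0,0,0,0,0,0],[0,0,0,0,0,0]]'
```

```text
clock: 45.15
eef_pos: [0.4871, 0.46, 0.0687]
tool_rot: [0.621, 0.784, 0.001, 0.0]
ft_force: [-0.6, 0.6, -0.4]
grip_width: 0.0855
grasp_force: 0.0
clock: 45.85
eef_pos: [0.4868, 0.4608, 0.0689]
tool_rot: [0.62, 0.784, 0.001, 0.0]
ft_force: [0.9, -0.4, 5.6]
grip_width: 0.0393
grasp_force: 59.9
clock: 46.65
eef_pos: [0.4859, 0.4601, 0.197]
tool_rot: [0.62, 0.784, -0.001, -0.0]
ft_force: [-1.0, 0.6, -2.6]
grip_width: 0.0395
grasp_force: 60.4
```

```bash
python3 -m creep '[[1,-2,0.5,0,0,0],[1,-3,1,0,0,0],[1,-4,0,0,0,0],[1,-5,0,0,0,0],[1,-5,0,0,0,0],[1,-5,0,0,0,0],[1,-5,0,0,0,0],[1,-5,0,0,0,0]]'
python3 -m creep '[[1,-5,0,0,0,0],[1,-4,0,0,0,0],[1,-2.2,0,0,0,0],[0.4,-0.9,0,0,0,0],[0,0,0,0,0,0],[0,0,0,0,0,0],[0,0,0,0,0,0],[0,0,0,0,0,0]]'
```

```text
clock: 47.45
eef_pos: [0.5638, 0.1229, 0.2102]
tool_rot: [0.62, 0.785, -0.002, -0.002]
ft_force: [1.0, -0.4, -1.5]
grip_width: 0.0395
grasp_force: 60.4
clock: 48.25
eef_pos: [0.5987, 0.0066, 0.2128]
tool_rot: [0.619, 0.785, -0.0, -0.0]
ft_force: [-1.3, 1.3, -1.3]
grip_width: 0.0395
grasp_force: 60.4
```

Correct y by −7 mm and lower.

```bash
python3 -m creep '[[0.1,-0.7,-1,0,0,0],[0,0,-3,0,0,0],[0,0,-3,0,0,0],[0,0,-3,0,0,0],[0,0,-2,0,0,0],[0,0,-1,0,0,0],[0,0,0,0,0,0],[0,0,0,0,0,0]]'
python3 -m creep '[[0,0,0,0,0,0],[0,0,0,0,0,0]]'
```

```text
clock: 49.05
eef_pos: [0.6007, -0.0019, 0.0835]
tool_rot: [0.62, 0.785, 0.0, 0.001]
ft_force: [0.1, -0.6, -1.0]
grip_width: 0.0395
grasp_force: 60.4
clock: 49.25
eef_pos: [0.6011, -0.0019, 0.0843]
tool_rot: [0.62, 0.784, 0.001, 0.001]
ft_force: [0.7, -0.3, -1.6]
grip_width: 0.0399
grasp_force: 60.4
```

```bash
python3 -m creep '[[0,0.1,-0.5,0,0,0],[0,0,-0.4,0,0,0],[0,0,0,0,0,0],[0,0,0,0,0,0]]'
python3 -m creep '[[0,0,0,0,0,0],[0,0,0,0,0,0],[0,0,0,0,0,0],[0,0,0,0,0,0],[0,0,0,0,0,0]]' 1
python3 -m creep '[[0,0,2,0,0,0],[0,0,3,0,0,0],[0,0,3,0,0,0],[0,0,4,0,0,0],[0,0,3,0,0,0],[-2,-4,0,0,0,0],[-2,-4,0,0,0,0],[-2,-4,0,0,0,0]]'
python3 -m creep '[[-3,-4,0,0,0,0],[-3,-4,0,0,0,0],[-3,-4,0,0,0,0],[-3,-4,0,0,0,0],[-3,-4,0,0,0,0],[-3,-4,0,0,0,0],[-3,-4,0,0,0,0],[-2,-3,0,0,0,0]]'
python3 -m creep '[[0,0,0,0,0,0],[0,0,0,0,0,0],[0,0,0,0,0,0]]'
python3 - <<'E'
from h import *
C=cam('top');im=camera('top')[:,:,::-1].copy();a=cv2.imread('pics/top0.png')
f=lambda i:cv2.resize(i[145:260,185:385],(600,345)[:2],interpolation=3)
cv2.imwrite('pics/f.png',cv2.resize(np.vstack([f(a),f(im)]),None,fx=.86,fy=.86))
g=lambda i:i[140:260,170:300]
# shift of each top between first and last picture
for n,(u,v),r in[('lev',(242,173),0),('shk',(271,177),9),('tam',(218.5,192),11),('gls',(247.5,193.5),11),('cup',(230,248),12),('pot',(194,143),12)]:
    if r==0: continue
    u,v=int(u),int(v);t=a[v-r:v+r+1,u-r:u+r+1];s=im[v-r-6:v+r+7,u-r-6:u+r+7]
    m=cv2.matchTemplate(s,t,cv2.TM_CCOEFF_NORMED);_,b,_,l=cv2.minMaxLoc(m);print(n,(l[0]-6,l[1]-6),round(b,3))
E
```

```text
clock: 49.65
eef_pos: [0.6006, -0.0008, 0.0748]
tool_rot: [0.62, 0.784, 0.001, 0.001]
ft_force: [-1.2, 1.0, 5.7]
grip_width: 0.0395
grasp_force: 60.5
clock: 50.15
eef_pos: [0.5999, -0.0009, 0.0736]
tool_rot: [0.62, 0.784, -0.0, -0.0]
ft_force: [-0.0, -0.5, 0.2]
grip_width: 0.0851
grasp_force: 0.0
clock: 50.95
eef_pos: [0.5396, -0.1217, 0.2241]
tool_rot: [0.62, 0.785, 0.0, 0.0]
ft_force: [0.4, -0.3, 0.1]
grip_width: 0.0855
grasp_force: 0.0
clock: 51.75
eef_pos: [0.3078, -0.4329, 0.224]
tool_rot: [0.621, 0.784, -0.0, 0.0]
ft_force: [1.2, 0.4, -0.4]
grip_width: 0.0856
grasp_force: 0.0
clock: 52.05
eef_pos: [0.3105, -0.4301, 0.2237]
tool_rot: [0.62, 0.785, 0.0, -0.0]
ft_force: [-0.3, 0.1, -0.2]
grip_width: 0.0853
grasp_force: 0.0
shk (0, 0) 0.968
tam (0, 0) 0.951
gls (0, 0) 0.948
cup (0, 0) 0.997
pot (0, 0) 0.996
```

View pics/f.png

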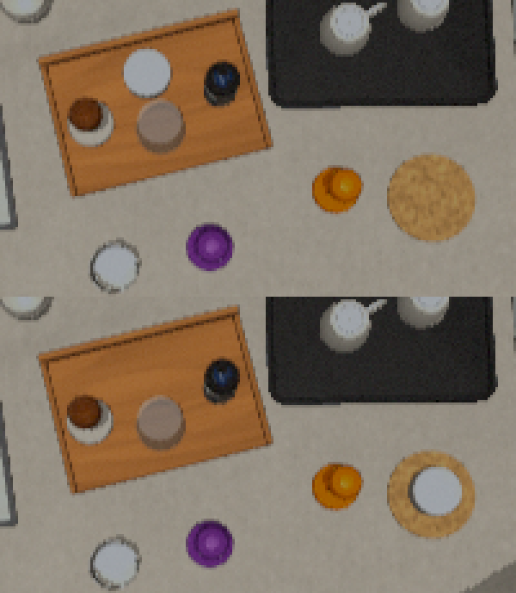

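Shaker, tamper and glass are back (0 px shift) and the bystanders are unmoved. The leveller is on the cork at (437,491). I'll check its centring numerically before handing in.

Run:
```python
from h import *
C=cam('top');im=camera('top')[:,:,::-1].copy()[200:245,330:375]
h=cv2.cvtColor(im,cv2.COLOR_BGR2HSV)
y,x=np.mgrid[200:245,330:375]
m=((x-352.5)**2+(y-220)**2<15**2)&(h[...,1]<50)
n,l,s,c=cv2.connectedComponentsWithStats(m.astype(np.uint8));i=1+s[1:,4].argmax()
p=c[i]+[330,200];print(s[i],p,px2w(C,p,.039)-[.4655,-.261,0], w2px(C,[.4655,-.261,.039]))
```

```text
[ 14  11  20  19 302] [353.62251656 220.04966887] [0.00050682 0.00157969 0.039     ] [354.13547885 220.20236507]
```

Centred within 2 mm, so I'll hand it in.

```bash
python3 -c "
from workcell import ticket;print(ticket.job_done())"
```

```text
the job is handed in; nothing more can be done
None
```

The job is handed in, with no verdict returned. By camera, the leveller is within 2 mm of the cork pad's centre, the shaker, tamper and glass are back in their caddy places, and the sugar pot and dosing cup have not moved.

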